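# Tighten a woofer on its test box, a quarter turn per clamp screw round the rim

## Robot

A 6-joint arm with a two-finger parallel gripper is mounted at the origin on a cart in front of the work surface, level with it; the furniture and walls round the work are solid. World frame = base frame: x ahead of the robot, y to its left, z up, the work surface at z = 0. Lengths are in m, angles in rad, forces in N, time in s.
With the tool pointing down it reaches from about 0.35 to 0.85 m from the base axis. Payload 8.1 kg.
Tool frame: the origin (TCP) lies on the mounting face of the last link; the fingertips stand 186 mm ahead of it and the grasp point (between the pads) lies 167 mm ahead of it; z points along the fingers, y is the line along which they close (so a half turn about z gives the same grasp; the last joint's range is limited). The gripper opens to 93 mm and grips with 3 to 60 N. Pads are 15 mm wide; open, the fingers measure 128 mm over their backs; the gripper's body (75 mm by 188 mm) begins 65 mm behind the grasp point.
Start: joints at [1.198, 0.13, 1.488, -0, 1.523, -0.085], TCP at [0.17, 0.575, 0.405] pointing down, gripper open.
Joint ranges: [-2.96, 2.96], [-0.89, 2.26], [0.02, 2.5], [-1.34, 4.48], [0, 2.73], [-2.66, 2.66]. Speed limits (rad/s): [2.39, 2.39, 2.79, 3.14, 3.14, 3.14].

## Interface

Orientations are given as a rotation vector (axis times angle).
In Python, from plant import * gives the robot as it stands. The module is installed in compiled form; this text tells all that it offers.
- The arm moves only by the tool arm_command, never from a script. Its argument "increments" is a list of rows, each a list of 6 numbers: the shift along the tool's x, y, z in units of 0.2 m (1.0 is 0.2 m), then the turn, a rotation vector about the tool's x, y, z in units of pi rad (1.0 is pi rad). A call has exactly 5 rows; each row is the pose to reach, as a shift and turn from the pose commanded when the call began, along the tool's axes at that moment, turning the shorter way round; what a row does not reach only later rows make up. A row lasts 1/8 s, in which the tool goes at most 62.5 mm and 10.7 degrees, less where a joint would pass 70% of its speed; a pose out of reach is approached as far as the arm can. A call with a number of a shift or a turn outside -1 to 1 is refused whole. A call with a gripper value outside its range is refused whole. "fingers" is the closure, from -1 (fully open) to 1 (shut), set as the call begins (left out, the last holds). The fingers move at their own pace and stop on an object; "force" is the grip in N (left out, the last holds). Time passes only in rows, so rows that repeat a pose let the fingers close, or fill a call up. It gives the time, the measured TCP pose, the force, the opening and the grip force at its end, in the units of the state.
- read_state(): the state, without advancing time (a new reading comes with each control period).
- read_camera(name): name is "scene" or "top"; returns a dict with "image" (480x640x3 uint8, red, green, blue), "fx", "fy", "cx", "cy" (pixels), "k1" (the pictures are not rectified: a ray, as slopes to the right and down, at radius r is drawn at 1 + k1 r^2 times it, then the intrinsics apply), "T" (4x4, takes a point from camera to world coordinates). Camera axes: x right, y down, z forward; pixel columns grow to the right and rows downward; lengths in m; the calibration is good to about 2 mm. A picture is of the moment at which its call begins. There is no depth.
- close_job(): hands the job in; it is judged then, once.
The state is a dict: "t": time; "q": joint angles; "dq": joint speeds; "joint_torque": joint torques, N m; "tool_pos": TCP position; "orientation": TCP orientation; "force": force on the tool from outside, world axes, zero at the start; "wrist_torque": the same for the moment, N m; "opening": finger opening in m; "gripper_force": force on a finger pad.
Only numpy, scipy, OpenCV 4.12 (cv2) and the standard library are available. Lean on these libraries where they do the work, as an engineer would, in place of code of your own. Each camera call takes 0.05 s, during which the arm holds its last target. There are 200 camera calls.

## Task

The woofer lies in its test box with its three strap clamps only just snug. Tighten the three T-handled clamp screws by a quarter turn each, clockwise seen from above, in order: the red-capped one first, then on to the next going clockwise round the rim, so that the rim is pulled down evenly. Do not press on the woofer itself, and leave the multimeter and the solder spool where they are.

Things in the scene. Friction and masses are not known exactly. Their poses are not given: they have to be found in the camera images.
- test_box: Loudspeaker test box: black cabinet 212 x 212 x 52 mm with a plywood top to 70 mm above the table. It stands fast on the table. Origin: centre of its underside; z up, -x the side with the red and black binding posts.
- woofer: Round black woofer, 126 mm across, lying face up in the middle of the box top; its flat steel rim stands 74 mm above the table, the rubber roll inside it 75 mm and the cone is lower. Origin: the same point as the box's (underside of the box). Fragile: do not press on it.
- multimeter: Yellow hand multimeter, 150 x 68 x 47 mm, lying on its back, bystander. Origin: centre of its underside.
- solder_spool: Red spool of solder, 61 x 130 x 44 mm, bystander. Origin: centre of its underside.
- screw_1 (a joint): Turn angle (rad) of the screw with the red-capped T-handle (first). Grows clockwise seen from above (tighter). 0: bar along the rim; it starts up to 0.6 rad off that, either way. Stiff (0.1 N m: 3 to 4 N sideways near a bar end), stays where left, no stop at a quarter turn. Screw and strap sink 1 mm a quarter turn.
- screw_1_hub (a point): Centre of the red-capped T-handle, on the screw's upright axis, about 107 mm above the table, 76 mm from the woofer's middle. Bar level, 80 mm long, 9 mm thick, 12 mm over the caps on its outer 17 mm; hub 17 mm across, 18 mm high, on an 11 mm stem. The 22 mm wide strap's top is 24 mm below the bar's centre line. The three stand 120 degrees apart.
- screw_1_end (a point): One end of the red-capped T-handle's bar, 40 mm from its axis; the other end is opposite. Both ends are alike.
- screw_2 (a joint): Turn angle (rad) of the screw with the black-capped T-handle next clockwise round the rim from the red one (second). Grows clockwise seen from above (tighter). 0: bar along the rim; it starts up to 0.6 rad off that, either way. Stiff (0.1 N m: 3 to 4 N sideways near a bar end), stays where left, no stop at a quarter turn. Screw and strap sink 1 mm a quarter turn.
- screw_2_hub (a point): Centre of the second (black-capped) T-handle, on the screw's upright axis, about 107 mm above the table, 76 mm from the woofer's middle. Bar level, 80 mm long, 9 mm thick, 12 mm over the caps on its outer 17 mm; hub 17 mm across, 18 mm high, on an 11 mm stem. The 22 mm wide strap's top is 24 mm below the bar's centre line. The three stand 120 degrees apart.
- screw_2_end (a point): One end of the second (black-capped) T-handle's bar, 40 mm from its axis; the other end is opposite. Both ends are alike.
- screw_3 (a joint): Turn angle (rad) of the screw with the black-capped T-handle last clockwise round the rim (third). Grows clockwise seen from above (tighter). 0: bar along the rim; it starts up to 0.6 rad off that, either way. Stiff (0.1 N m: 3 to 4 N sideways near a bar end), stays where left, no stop at a quarter turn. Screw and strap sink 1 mm a quarter turn.
- screw_3_hub (a point): Centre of the third (black-capped) T-handle, on the screw's upright axis, about 107 mm above the table, 76 mm from the woofer's middle. Bar level, 80 mm long, 9 mm thick, 12 mm over the caps on its outer 17 mm; hub 17 mm across, 18 mm high, on an 11 mm stem. The 22 mm wide strap's top is 24 mm below the bar's centre line. The three stand 120 degrees apart.
- screw_3_end (a point): One end of the third (black-capped) T-handle's bar, 40 mm from its axis; the other end is opposite. Both ends are alike.

How it is judged:
On the way, in this order (a step that is already met when the one before it is completed fails the run):
1. the red-capped screw has been turned a quarter turn, the other two not yet (distance of screw_1_end from where it was at the start of the episode between 0.0428 and 0.0676 m and value of joint screw_1 above 0.4 rad and distance of each of screw_2_end, screw_3_end from where it was at the start of the episode below 0.012 m), for 0.2 s.
2. the second screw, next clockwise round the rim, has been turned a quarter turn too, the third not yet (distance of screw_1_end from where it was at the start of the episode between 0.0428 and 0.0676 m and value of joint each of screw_1, screw_2 above 0.4 rad and distance of screw_2_end from where it was at the start of the episode between 0.0428 and 0.0676 m and distance of screw_3_end from where it was at the start of the episode below 0.012 m), for 0.2 s.
At the end, for the whole second after the job is handed in: Each of the three screws stands a quarter turn clockwise of where it started, within 25 degrees, and is at rest (distance of screw_1_end from where it was at the start of the episode between 0.0428 and 0.0676 m and value of joint each of screw_1, screw_2, screw_3 above 0.4 rad and distance of screw_2_end from where it was at the start of the episode between 0.0428 and 0.0676 m and distance of screw_3_end from where it was at the start of the episode between 0.0428 and 0.0676 m and velocity of joint screw_1 between -0.05 and 0.05 rad/s and velocity of joint screw_2 between -0.05 and 0.05 rad/s and velocity of joint screw_3 between -0.05 and 0.05 rad/s); the robot touches nothing.
It fails at once if the robot pressed on the woofer with more than 2 N (contact force between any of the arm, the fingers and woofer above 2 N).
It fails at once if the multimeter or the solder spool was moved by more than 30 mm (distance of any of multimeter, solder_spool from where it was at the start of the episode above 0.03 m).
It also fails if it takes over 48 s, if anything falls off the work surface, if the arm or the gripper's body presses on something with over 40 N, if the wrist force passes 120 N, or if a joint passes its speed limit or range.

## Working session

There is one attempt and no reset: what is moved stays moved. The work goes in short steps, Python scripts to look and compute and a tool call to move; the robot and the scene stay as the last step left them, time stands still between calls to the robot, and variables do not carry over. Pictures are saved under pics/ and viewed, at most 10 in all, crops included, and the job is handed in when it is done.

Besides the shell and the picture viewer there is one more tool, called after ">>>" as name([rows], argument=value, ...), one row to a line, values as JSON. arm_command: Moves the arm, as the interface text tells. Shifts and turns lie within -1 to 1; 1 stands for 0.2 m of shift or pi rad of turn. Its arguments: {"type":"object","properties":{"increments":{"type":"array","items":{"type":"array","items":{"type":"number","minimum":-1,"maximum":1}}},"fingers":{"type":"number"},"force":{"type":"number"}},"required":["increments"]}

```bash
mkdir -p pics; cat > h.py <<'E'
from plant import *
import numpy as np, cv2
from scipy.spatial.transform import Rotation as R
def ray(c,uv):
    K=np.array([[c["fx"],0,c["cx"]],[0,c["fy"],c["cy"]],[0,0,1]])
    d=np.array([(uv[0]-c["cx"])/c["fx"],(uv[1]-c["cy"])/c["fy"]]); s=d.copy()
    for _ in range(20): s=d/(1+c["k1"]*(s@s))
    T=np.array(c["T"]); return T[:3,3],T[:3,:3]@np.r_[s,1]
def onz(c,uv,z):
    o,d=ray(c,uv); return o+d*(z-o[2])/d[2]
def pix(c,p):
    T=np.array(c["T"]); q=T[:3,:3].T@(np.array(p)-T[:3,3]); s=q[:2]/q[2]; s=s*(1+c["k1"]*(s@s))
    return np.array([c["fx"]*s[0]+c["cx"],c["fy"]*s[1]+c["cy"]])
def save(c,n): cv2.imwrite("pics/"+n,c["image"][...,::-1])
E
python3 - <<'E'
from h import *
for n in("scene","top"):
    c=read_camera(n); save(c,n+"0.png"); print(n,np.round(c["T"],3).tolist(),c["fx"],c["k1"])
s=read_state(); print(s["tool_pos"],s["orientation"],s["opening"],R.from_rotvec(s["orientation"]).as_matrix().round(3).tolist())
E
```

```text
scene [[0.63, -0.457, 0.628, -0.259], [-0.777, -0.358, 0.518, -0.74], [-0.012, -0.814, -0.581, 0.82], [0.0, 0.0, 0.0, 1.0]] 543.8499967750222 0.04255445659741152
top [[0.01, -0.991, 0.135, 0.338], [-1.0, -0.009, 0.011, -0.105], [-0.01, -0.135, -0.991, 1.498], [0.0, 0.0, 0.0, 1.0]] 532.1159191779988 -0.06501015493571184
[0.17019493 0.57513869 0.40378476] [-4.50419763e-01 -3.10876081e+00  2.55446787e-03] 0.09320047866980453 [[-0.959, 0.284, -0.001], [0.284, 0.959, -0.002], [0.0, -0.002, -1.0]]
```

View pics/top0.png

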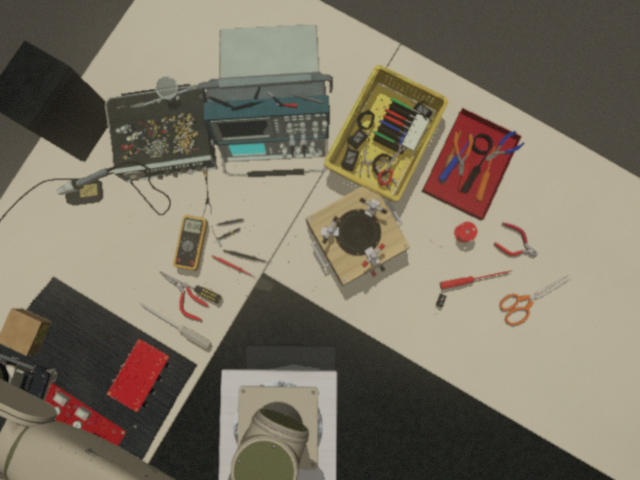

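View pics/scene0.png

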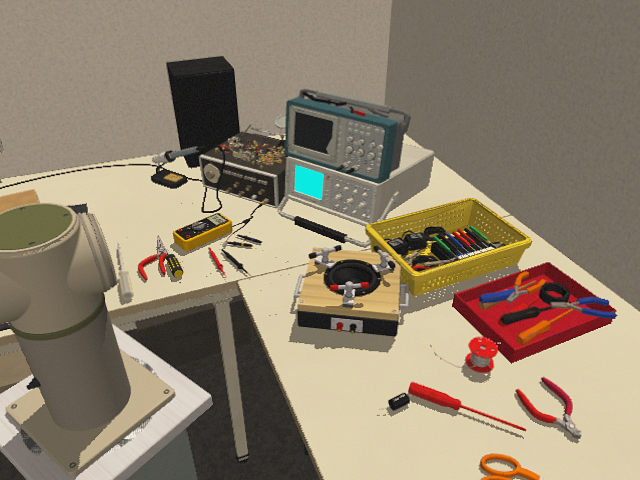

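```bash
python3 - <<'E'
from h import *
a=cv2.imread("pics/top0.png")[180:295,300:415]; b=cv2.imread("pics/scene0.png")[230:345,290:415]
cv2.imwrite("pics/c0.png",cv2.resize(a,(575,575),interpolation=cv2.INTER_CUBIC))
cv2.imwrite("pics/c1.png",cv2.resize(b,(625,575),interpolation=cv2.INTER_CUBIC))
E
```

```text
(no output)
```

View pics/c0.png

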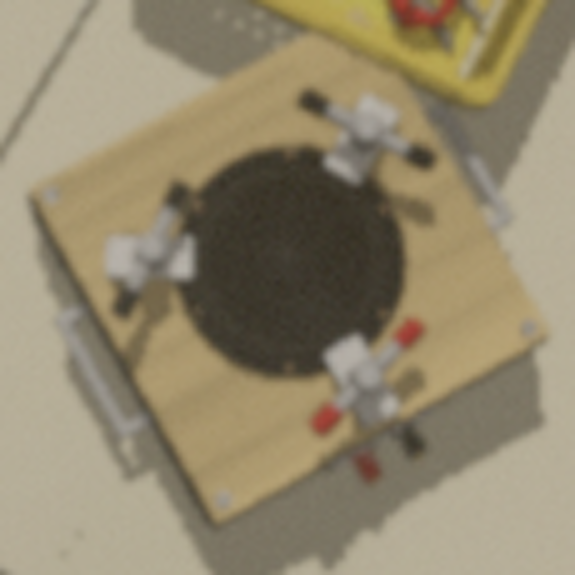

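View pics/c1.png

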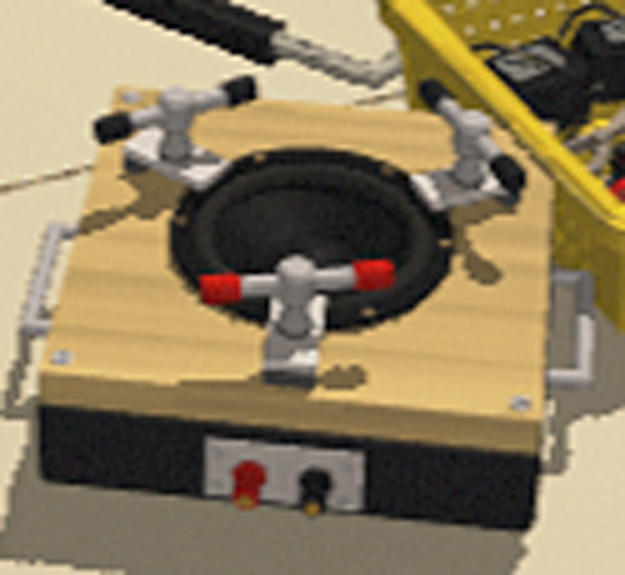

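```bash
cat > loc.py <<'E'
from h import *
caps={1:[(410,332),(324,419)],2:[(180,195),(125,302)],3:[(313,101),(421,156)]}
caps2={1:[(375,274),(220,288)],2:[(240,89),(112,127)],3:[(433,95),(508,174)]}
ct=read_camera("top");cs=read_camera("scene")
f=lambda p,o:(np.array(p)+.5)/5-.5+o
def tri(a,b):
    o1,d1=ray(ct,a);o2,d2=ray(cs,b)
    s=np.linalg.lstsq(np.c_[d1,-d2],o2-o1,rcond=None)[0]; p,q=o1+d1*s[0],o2+d2*s[1]; return (p+q)/2,np.linalg.norm(p-q)
H={}
for k in caps:
    P=[onz(ct,f(p,(300,180)),.107) for p in caps[k]]
    Q=[tri(f(p,(300,180)),f(q,(290,230))) for p,q in zip(caps[k],caps2[k])]
    S=[onz(cs,f(p,(290,230)),.107) for p in caps2[k]]
    for n,X in(("top",P),("scene",S),("tri",[q[0] for q in Q])):
        d=X[1]-X[0]; print(k,n,np.round((X[0]+X[1])/2,4),"ang",np.degrees(np.arctan2(d[1],d[0])).round(1),"len",np.linalg.norm(d).round(4))
    H[k]=((P[0]+P[1])/2)[:2]
C=sum(H.values())/3; print("C",C)
for k in H:
    d=H[k]-C; print(k,np.linalg.norm(d),np.degrees(np.arctan2(d[1],d[0])))
E
python3 loc.py
```

```text
1 top [ 0.4637 -0.2501  0.107 ] ang 135.5 len 0.0647
1 scene [ 0.4636 -0.2495  0.107 ] ang 136.3 len 0.0649
1 tri [ 0.4635 -0.2499  0.1073] ang 135.5 len 0.0646
2 top [ 0.53   -0.1372  0.107 ] ang 153.4 len 0.0641
2 scene [ 0.5297 -0.1354  0.107 ] ang 155.0 len 0.0647
2 tri [ 0.5293 -0.1366  0.1078] ang 153.4 len 0.0638
3 top [ 0.5953 -0.2507  0.107 ] ang -117.0 len 0.0642
3 scene [ 0.594  -0.2494  0.107 ] ang -117.0 len 0.0651
3 tri [ 0.5947 -0.25    0.107 ] ang -116.7 len 0.0643
C [ 0.52963544 -0.21267409]
1 0.07582215884874394 -150.42149820022877
2 0.0754640382822612 89.75415118890348
3 0.0758444704705203 -30.099587856856875
```

```bash
cat > inc.py <<'E'
import sys
from h import *
def inc(*a):
    # args: x y z ang ... ; each from measured pose now
    s=read_state(); M=R.from_rotvec(s["orientation"]); p=np.array(s["tool_pos"])
    a=np.array(a,float).reshape(-1,4)
    for x,y,z,g in a:
        c,n=np.cos(np.radians(g)),np.sin(np.radians(g))
        D=R.from_matrix(np.array([[c,n,0],[n,-c,0],[0,0,-1]]))
        print(np.round(np.r_[M.inv().apply(np.array([x,y,z])-p)/.2,(M.inv()*D).as_rotvec()/np.pi],4).tolist())
if __name__=="__main__": inc(*sys.argv[1:])
E
python3 inc.py .3 .42 .4 163.5 .42 .2 .4 150 
python3 - <<'E'
from h import *
ct=read_camera("top");cs=read_camera("scene")
for a,b in(((303,172),(345,241)),((330,178),(367,225)),((405,198),(402,292))):
    o1,d1=ray(ct,a);o2,d2=ray(cs,b); s=np.linalg.lstsq(np.c_[d1,-d2],o2-o1,rcond=None)[0]; print(o1+d1*s[0],o2+d2*s[1])
E
```

```text
[-0.8423, -0.5599, 0.0211, -0.0004, -0.0, 0.0]
[-1.7299, -1.4443, 0.0221, -0.0004, 0.0, 0.075]
[ 0.70988231 -0.06063355  0.0045505 ] [ 0.71147767 -0.06250747  0.00489213]
[ 0.66931967 -0.13623786  0.10336345] [ 0.67879306 -0.14820852  0.1058822 ]
[ 0.62776379 -0.34611489  0.04697143] [ 0.59355854 -0.30414163  0.0331673 ]
```

>>> arm_command([
  [-0.21,-0.14,0,0,0,0],
  [-0.42,-0.28,0,0,0,0],
  [-0.63,-0.42,0.01,0,0,0],
  [-0.82,-0.56,0.01,0,0,0],
  [-1.0,-0.75,0.02,0,0,0],
])

```text
t: 0.92
tool_pos: [0.3203, 0.3735, 0.4009]
orientation: [0.45, 3.109, 0.001]
force: [-0.8, -0.6, 0.1]
opening: 0.0931
gripper_force: 0.0
```

```bash
python3 inc.py .42 .2 .4 155 .464 -.25 .4 135.5
```

```text
[-0.7241, -0.6906, 0.0043, 0.0002, 0.0001, 0.0473]
[-1.5734, -2.7857, 0.0034, 0.0002, 0.0001, 0.1557]
```

>>> arm_command([
  [-0.22,-0.22,0,0,0,0.01],
  [-0.44,-0.44,0,0,0,0.02],
  [-0.65,-0.66,0,0,0,0.04],
  [-0.8,-0.85,0,0,0,0.05],
  [-0.87,-1.0,0,0,0,0.06],
])

```text
t: 1.55
tool_pos: [0.4302, 0.1315, 0.4009]
orientation: [0.745, 3.051, -0.0]
force: [0.1, 0.2, 0.6]
opening: 0.0927
gripper_force: 0.0
```

```bash
python3 inc.py .464 -.25 .4 135.5
```

```text
[-1.0294, -1.6147, 0.0047, 0.0, 0.0001, 0.0947]
```

>>> arm_command([
  [-0.15,-0.24,0,0,0,0.02],
  [-0.3,-0.48,0,0,0,0.04],
  [-0.45,-0.72,0,0,0,0.06],
  [-0.6,-0.95,0,0,0,0.08],
  [-0.63,-1.0,0,0,0,0.09],
], fingers=0, force=30)

```text
t: 2.17
tool_pos: [0.4496, -0.1047, 0.4008]
orientation: [1.172, 2.915, -0.001]
force: [0.3, 0.5, -0.3]
opening: 0.0489
gripper_force: 0.0
```

```bash
python3 inc.py .464 -.25 .4 135.5
```

```text
[-0.5546, -0.4748, 0.0043, -0.0002, 0.0001, 0.0039]
```

>>> arm_command([
  [-0.2,-0.17,0,0,0,0],
  [-0.4,-0.34,0,0,0,0],
  [-0.55,-0.47,0,0,0,0.004],
  [-0.55,-0.47,0,0,0,0.004],
  [-0.55,-0.47,0,0,0,0.004],
])

```text
t: 2.8
tool_pos: [0.4651, -0.2448, 0.4005]
orientation: [-1.181, -2.91, -0.001]
force: [0.1, 1.2, 0.5]
opening: 0.0463
gripper_force: 0.0
```

```bash
python3 inc.py .4637 -.25 .278 135.5; python3 - <<'E'
from h import *
c=read_camera("scene"); cv2.imwrite("pics/s1.png",c["image"][80:380,200:500,::-1])
E
```

```text
[-0.0135, -0.0236, 0.6126, 0.0001, -0.0003, 0.0017]
```

View pics/s1.png

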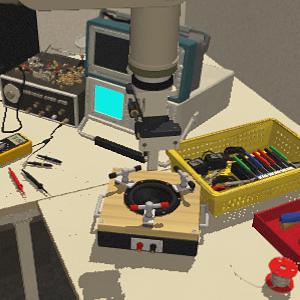

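The gripper hangs above the red-capped screw, around (150,150) in this crop. I'll lower it.

>>> arm_command([
  [-0.014,-0.024,0.12,0,0,0.002],
  [-0.014,-0.024,0.25,0,0,0.002],
  [-0.014,-0.024,0.35,0,0,0.002],
  [-0.014,-0.024,0.4,0,0,0.002],
  [-0.014,-0.024,0.4,0,0,0.002],
])

```text
t: 3.48
tool_pos: [0.4636, -0.2503, 0.3204]
orientation: [-1.189, -2.907, -0.001]
force: [0.1, 0.5, 0.3]
opening: 0.0469
gripper_force: 0.0
```

```bash
python3 inc.py .4637 -.25 .278 135.5
```

```text
[0.0005, 0.0014, 0.2121, -0.0, -0.0003, -0.0]
```

>>> arm_command([
  [0,0,0.06,0,0,0],
  [0,0,0.12,0,0,0],
  [0,0,0.17,0,0,0],
  [0,0,0.21,0,0,0],
  [0,0,0.21,0,0,0],
])

```text
t: 4.1
tool_pos: [0.4633, -0.2511, 0.2778]
orientation: [-1.191, -2.905, -0.001]
force: [-0.4, 0.5, 0.4]
opening: 0.0466
gripper_force: 0.0
```

>>> arm_command([
  [0,0,0,0,0,0],
  [0,0,0,0,0,0],
  [0,0,0,0,0,0],
  [0,0,0,0,0,0],
  [0,0,0,0,0,0],
], fingers=1, force=30)

```text
t: 4.72
tool_pos: [0.4639, -0.2511, 0.279]
orientation: [1.191, 2.906, 0.001]
force: [3.8, 1.7, -0.0]
opening: 0.0155
gripper_force: 30.0
```

>>> arm_command([
  [0,0,0,0,0,0.05],
  [0,0,0,0,0,0.1],
  [0,0,0,0,0,0.15],
  [0,0,0,0,0,0.2],
  [0,0,0,0,0,0.25],
])

```text
t: 5.35
tool_pos: [0.4632, -0.2514, 0.2786]
orientation: [-2.218, -2.224, 0.002]
force: [-1.6, -0.6, 1.7]
opening: 0.016
gripper_force: 30.0
```

>>> arm_command([
  [0,0,0,0,0,0.05],
  [0,0,0,0,0,0.1],
  [0,0,0.005,0,0,0.15],
  [0,0,0.005,0,0,0.2],
  [0,0,0.005,0,0,0.25],
])

```text
t: 5.98
tool_pos: [0.4627, -0.2512, 0.2779]
orientation: [-2.899, -1.205, 0.005]
force: [-8.9, 2.6, 8.9]
opening: 0.0159
gripper_force: 30.0
```

>>> arm_command([
  [0,0,0,0,0,0],
  [0,0,0,0,0,0],
  [0,0,0,0,0,0],
  [0,0,0,0,0,0],
  [0,0,0,0,0,0],
], fingers=0)

```text
t: 6.6
tool_pos: [0.4636, -0.2512, 0.2777]
orientation: [-2.898, -1.213, 0.0]
force: [-1.0, 0.1, 0.5]
opening: 0.0465
gripper_force: 0.0
```

>>> arm_command([
  [0,0,-0.1,0,0,0],
  [0,0,-0.3,0,0,0],
  [0,0,-0.5,0,0,0],
  [0,0,-0.6,0,0,0],
  [0,0,-0.6,0,0,0],
])

```text
t: 7.22
tool_pos: [0.464, -0.2515, 0.399]
orientation: [2.896, 1.212, 0.003]
force: [-0.1, 0.4, -0.8]
opening: 0.0464
gripper_force: 0.0
```

```bash
python3 inc.py .5297 -.1367 .4 153.8; python3 - <<'E'
from h import *
cs=[read_camera(n)["image"] for n in("scene","top")]
a=cs[0][230:345,290:415,::-1]; b=cs[1][180:295,300:415,::-1]
cv2.imwrite("pics/s2.png",np.hstack([cv2.resize(a,(435,400),interpolation=3),cv2.resize(b,(360,400),interpolation=3)]))
E
```

```text
[0.6394, -0.1686, -0.005, 0.0008, 0.0008, -0.602]
```

View pics/s2.png

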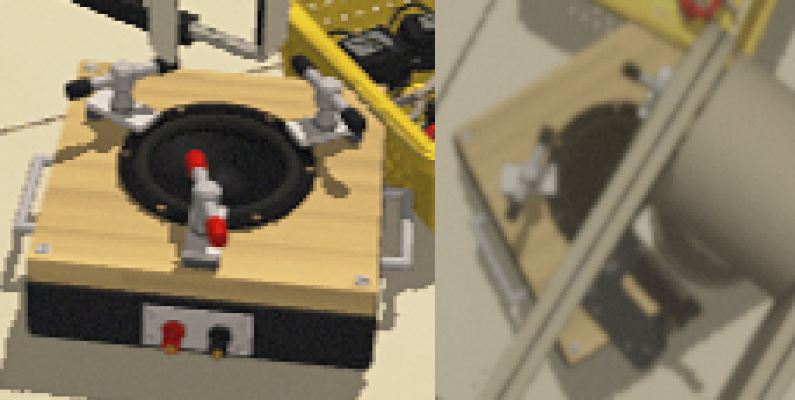

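The red-capped bar now runs from (197,160) to (217,231) in the left panel. I'll work out its angle.

```bash
python3 - <<'E'
from h import *
c=read_camera("scene"); f=lambda p:(np.array(p)+.5)/3.48-.5+(290,230)
a,b=onz(c,f((197,160)),.106),onz(c,f((217,231)),.106); d=a-b
print((a+b)/2,np.degrees(np.arctan2(d[1],d[0])),np.linalg.norm(d))
E
```

```text
[ 0.46504807 -0.24828514  0.106     ] 45.77925264590286 0.06690199434282906
```

>>> arm_command([
  [0.2,-0.05,0,0,0,-0.05],
  [0.4,-0.1,0,0,0,-0.1],
  [0.6,-0.15,0,0,0,-0.15],
  [0.64,-0.17,0,0,0,-0.2],
  [0.64,-0.17,0,0,0,-0.25],
])

```text
t: 8.0
tool_pos: [0.5292, -0.1349, 0.3953]
orientation: [-2.203, -2.235, 0.002]
force: [-0.5, -0.5, 0.9]
opening: 0.0464
gripper_force: 0.0
```

>>> arm_command([
  [0,0,0,0,0,-0.05],
  [0,0,0,0,0,-0.1],
  [0,0,0,0,0,-0.15],
  [0,0,0,0,0,-0.2],
  [0,0,0,0,0,-0.25],
])

```text
t: 8.62
tool_pos: [0.5288, -0.136, 0.3954]
orientation: [-1.182, -2.907, 0.0]
force: [-0.6, 0.2, 0.2]
opening: 0.0468
gripper_force: 0.0
```

>>> arm_command([
  [0,0,0,0,0,-0.05],
  [0,0,0,0,0,-0.1],
  [0,0,0,0,0,-0.1],
  [0,0,0,0,0,-0.1],
  [0,0,0,0,0,-0.1],
])

```text
t: 9.25
tool_pos: [0.5291, -0.1361, 0.3973]
orientation: [-0.725, -3.056, -0.0]
force: [0.0, -0.0, -0.3]
opening: 0.0465
gripper_force: 0.0
```

```bash
python3 inc.py .5297 -.1367 .32 153.8
```

```text
[-0.004, -0.0012, 0.3864, -0.0, -0.0002, -0.0027]
```

Red turned 90° as intended. Next is screw 2.

>>> arm_command([
  [-0.004,0,0.12,0,0,-0.003],
  [-0.004,0,0.24,0,0,-0.003],
  [-0.004,0,0.34,0,0,-0.003],
  [-0.004,0,0.38,0,0,-0.003],
  [-0.004,0,0.38,0,0,-0.003],
])

```text
t: 9.88
tool_pos: [0.5298, -0.1365, 0.3214]
orientation: [-0.708, -3.06, -0.0]
force: [0.2, -1.0, -0.2]
opening: 0.0469
gripper_force: 0.0
```

```bash
python3 inc.py .5297 -.1367 .278 153.8
```

```text
[0.0, -0.0012, 0.2169, -0.0, -0.0003, 0.0009]
```

>>> arm_command([
  [0,0,0.06,0,0,0],
  [0,0,0.12,0,0,0],
  [0,0,0.17,0,0,0],
  [0,0,0.215,0,0,0],
  [0,0,0.215,0,0,0],
])

```text
t: 10.5
tool_pos: [0.5295, -0.1364, 0.2776]
orientation: [-0.707, -3.059, -0.0]
force: [-0.4, 0.6, 1.1]
opening: 0.0466
gripper_force: 0.0
```

>>> arm_command([
  [0,0,0,0,0,0],
  [0,0,0,0,0,0],
  [0,0,0,0,0,0],
  [0,0,0,0,0,0],
  [0,0,0,0,0,0],
], fingers=1, force=30)

```text
t: 11.12
tool_pos: [0.5301, -0.1366, 0.279]
orientation: [0.707, 3.06, -0.0]
force: [0.7, 0.3, 2.2]
opening: 0.016
gripper_force: 30.0
```

>>> arm_command([
  [0,0,0,0,0,0.05],
  [0,0,0,0,0,0.1],
  [0,0,0,0,0,0.15],
  [0,0,0,0,0,0.2],
  [0,0,0,0,0,0.25],
])

```text
t: 11.75
tool_pos: [0.5297, -0.1369, 0.2786]
orientation: [-1.832, -2.552, 0.002]
force: [-1.1, -3.0, -1.0]
opening: 0.0159
gripper_force: 30.0
```

>>> arm_command([
  [0,0,0,0,0,0.05],
  [0,0,0,0,0,0.1],
  [0,0,0.005,0,0,0.15],
  [0,0,0.005,0,0,0.2],
  [0,0,0.005,0,0,0.25],
])

```text
t: 12.38
tool_pos: [0.5294, -0.1369, 0.278]
orientation: [-2.669, -1.657, 0.003]
force: [-7.5, -1.7, 5.7]
opening: 0.016
gripper_force: 30.0
```

>>> arm_command([
  [0,0,0,0,0,0],
  [0,0,0,0,0,0],
  [0,0,0,0,0,0],
  [0,0,0,0,0,0],
  [0,0,0,0,0,0],
], fingers=0)

```text
t: 13.0
tool_pos: [0.53, -0.1365, 0.2777]
orientation: [2.664, 1.665, 0.0]
force: [-0.2, -0.6, -0.7]
opening: 0.0462
gripper_force: 0.0
```

>>> arm_command([
  [0,0,-0.1,0,0,0],
  [0,0,-0.3,0,0,0],
  [0,0,-0.5,0,0,0],
  [0,0,-0.6,0,0,0],
  [0,0,-0.6,0,0,0],
])

```text
t: 13.62
tool_pos: [0.5303, -0.1367, 0.3991]
orientation: [2.663, 1.663, 0.003]
force: [-0.2, 0.2, 0.5]
opening: 0.0468
gripper_force: 0.0
```

```bash
python3 inc.py .5949 -.2502 .4 63; python3 - <<'E'
from h import *
a=read_camera("scene")["image"][230:345,290:415,::-1]
cv2.imwrite("pics/s3.png",cv2.resize(a,(625,575),interpolation=cv2.INTER_CUBIC))
E
```

```text
[-0.3684, 0.5391, -0.0031, 0.0009, -0.0001, 0.0054]
```

View pics/s3.png

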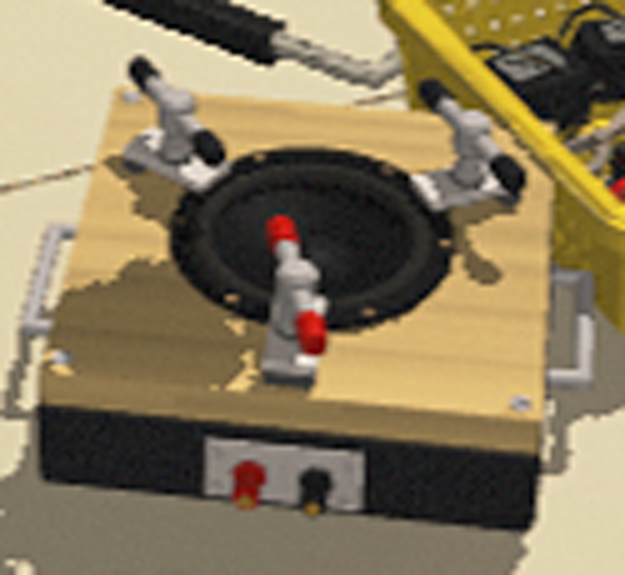

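Screw 2's bar now runs (143,73)–(208,147), parallel to the direction screw 3 started in (63°), so it has turned about 90°. Screw 3 hasn't moved. Next is screw 3.

>>> arm_command([
  [-0.1,0.15,0,0,0,0],
  [-0.2,0.3,0,0,0,0],
  [-0.3,0.45,0,0,0,0.005],
  [-0.37,0.54,0,0,0,0.005],
  [-0.37,0.54,0,0,0,0.005],
])

```text
t: 14.3
tool_pos: [0.5942, -0.2514, 0.3943]
orientation: [-2.676, -1.639, 0.004]
force: [-0.1, 0.0, -0.4]
opening: 0.0468
gripper_force: 0.0
```

>>> arm_command([
  [0,0,0.12,0,0,0],
  [0,0,0.24,0,0,0],
  [0,0,0.34,0,0,0],
  [0,0,0.38,0,0,0],
  [0,0,0.38,0,0,0],
])

```text
t: 14.92
tool_pos: [0.5943, -0.2501, 0.3211]
orientation: [-2.676, -1.643, 0.001]
force: [0.7, 1.2, -0.1]
opening: 0.0463
gripper_force: 0.0
```

```bash
python3 inc.py .5949 -.2502 .278 63
```

```text
[0.0008, 0.0032, 0.2155, -0.0004, -0.0, 0.0005]
```

>>> arm_command([
  [0,0.003,0.06,0,0,0],
  [0,0.003,0.12,0,0,0],
  [0,0.003,0.17,0,0,0],
  [0,0.003,0.215,0,0,0],
  [0,0.003,0.215,0,0,0],
])

```text
t: 15.55
tool_pos: [0.5947, -0.2505, 0.2774]
orientation: [-2.676, -1.642, 0.002]
force: [0.2, 0.2, -0.0]
opening: 0.0466
gripper_force: 0.0
```

>>> arm_command([
  [0,0,0,0,0,0],
  [0,0,0,0,0,0],
  [0,0,0,0,0,0],
  [0,0,0,0,0,0],
  [0,0,0,0,0,0],
], fingers=1, force=30)

```text
t: 16.18
tool_pos: [0.5948, -0.2506, 0.2791]
orientation: [-2.677, -1.643, 0.001]
force: [-4.5, 2.0, 4.5]
opening: 0.0158
gripper_force: 30.0
```

>>> arm_command([
  [0,0,0,0,0,0.05],
  [0,0,0,0,0,0.1],
  [0,0,0,0,0,0.15],
  [0,0,0,0,0,0.2],
  [0,0,0,0,0,0.25],
])

```text
t: 16.8
tool_pos: [0.5948, -0.2506, 0.2786]
orientation: [-3.103, -0.486, 0.001]
force: [-3.6, 1.2, 2.2]
opening: 0.0157
gripper_force: 30.0
```

>>> arm_command([
  [0,0,0,0,0,0.05],
  [0,0,0,0,0,0.1],
  [0,0,0.005,0,0,0.15],
  [0,0,0.005,0,0,0.2],
  [0,0,0.005,0,0,0.25],
])

```text
t: 17.42
tool_pos: [0.5948, -0.2506, 0.2781]
orientation: [-3.053, 0.739, 0.001]
force: [-4.6, 2.3, 5.2]
opening: 0.016
gripper_force: 30.0
```

>>> arm_command([
  [0,0,0,0,0,0],
  [0,0,0,0,0,0],
  [0,0,0,0,0,0],
  [0,0,0,0,0,0],
  [0,0,0,0,0,0],
], fingers=0)

```text
t: 18.05
tool_pos: [0.5951, -0.2507, 0.2777]
orientation: [3.055, -0.731, -0.0]
force: [-0.9, -0.4, 0.6]
opening: 0.0464
gripper_force: 0.0
```

>>> arm_command([
  [0,0,-0.1,0,0,0],
  [0,0,-0.3,0,0,0],
  [0,0,-0.5,0,0,0],
  [0,0,-0.6,0,0,0],
  [0,0,-0.6,0,0,0],
])

```text
t: 18.68
tool_pos: [0.5955, -0.2509, 0.4003]
orientation: [3.054, -0.731, 0.007]
force: [-0.4, 0.4, -0.3]
opening: 0.0463
gripper_force: 0.0
```

```bash
python3 - <<'E'
from h import *
a=read_camera("scene")["image"][230:345,290:415,::-1]
cv2.imwrite("pics/s4.png",cv2.resize(a,(625,575),interpolation=cv2.INTER_CUBIC))
E
```

```text
(no output)
```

View pics/s4.png

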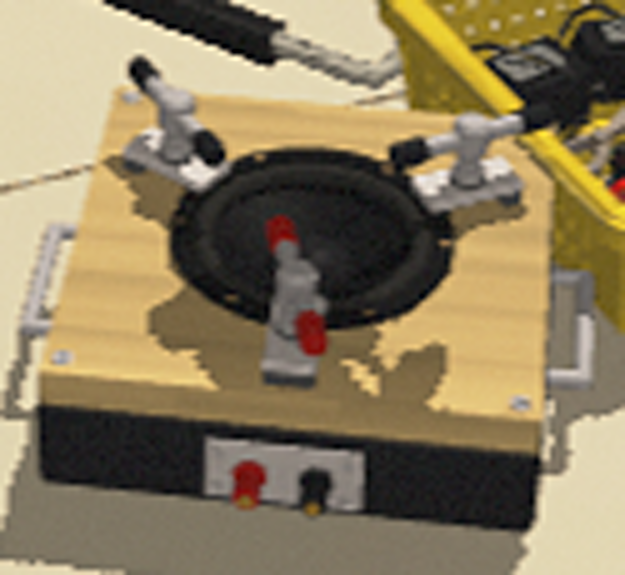

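Screw 3's bar now runs (408,152)–(540,115), and the other two are unchanged. I'll check the angles and hand in.

```bash
python3 - <<'E'
from h import *
c=read_camera("scene"); f=lambda p:(np.array(p)+.5)/5-.5+(290,230)
ok=True
for p,q,t in(((282,231),(312,333),45.5),((143,73),(208,147),63.8),((538,117),(408,152),-27)):
    d=onz(c,f(p),.106)-onz(c,f(q),.106); e=(np.degrees(np.arctan2(d[1],d[0]))-t+90)%180-90; print(e); ok&=abs(e)<15
if ok: print(close_job())
E
```

```text
0.7377554976940104
1.1119181182160531
-1.2465860446864099
the job is handed in; nothing more can be done
None
```

I tightened all three clamp screws a quarter turn clockwise, starting with the red one and going clockwise round the rim; in the final camera image each is within about 1.5° of target, and the job is handed in (no verdict came back).

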